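Refill the print browser tray and lock its follower

ROBOT

A 6-joint arm with a two-finger parallel gripper is mounted at the origin on the work surface. World frame = base frame: x ahead of the robot, y to its left, z up, the work surface at z = 0. Lengths are in m, angles in rad, forces in N, time in s.
With the tool pointing down it reaches from about 0.425 to 1.125 m from the base axis. Payload 14.9 kg.
Tool frame: the origin (TCP) lies on the centre line of the jaws, within the pads' length; the fingertips stand ahead of it and the grasp point (between the pads) is the TCP (r.nose_length is the z of the fingertips in the tool frame, in m); z points along the fingers, y is the line along which they close (so a half turn about z gives the same grasp; the last joint's range is limited). The gripper opens to 91 mm and grips with 3 to 60 N. Pads are 32 mm wide; open, the fingers measure 118 mm over their backs; the gripper's body (76 mm by 178 mm) begins 60 mm behind the grasp point.
Start: joints at [-1.285, 0.379, 1.734, -0, 1.028, -0.033], TCP at [0.219, -0.665, 0.233] pointing down, gripper open.
Joint ranges: [-2.77, 2.77], [-0.74, 2.19], [0, 2.66], [-1.06, 4.2], [0.31, 2.87], [-3.08, 3.08]. Speed limits (rad/s): [1.89, 1.89, 2.39, 3.14, 3.14, 3.14].

INTERFACE

Orientations are given as a unit quaternion [x, y, z, w].
In Python, from station import r gives the robot as it stands.
- The arm moves only by the tool carry_out, never from a script. Its arguments are lists of equal length, an entry for each row: "grip": the closure, from 0 (fully open) to 1 (shut); "linear": the shift along the tool's x, y, z in mm, a list of three; "spin": the turn about the tool's z in degrees. A call has exactly 10 rows; each row shifts and turns the commanded pose from where the row before left it, along the tool's axes as they then stand; what a row does not reach is not made up. A row lasts 1/12 s, in which the tool goes at most 41.7 mm and 7.16 degrees, less where a joint would pass 70% of its speed; a pose out of reach is approached as far as the arm can. A call with a gripper value outside its range is refused whole. The fingers move at their own pace and stop on an object; "grip_force" is the grip in N (left out, the last holds). Time passes only in rows, so rows that do not move let the fingers close, or fill a call up. It gives the time, the measured TCP pose, the force, the opening and the grip force at its end, in the units of the state.
- r.read_state(): the state, without advancing time (a new reading comes with each control period).
- r.grab_frame(name): name is "side" or "top"; returns the picture (384x512x3 uint8, red, green, blue); there is no depth.
- r.calibration(name): a dict with "mtx" (3x3 intrinsics, pixels), "R" (3x3) and "t" (3): a world point X has camera coordinates R X + t. Camera axes: x right, y down, z forward; pixel columns grow to the right and rows downward; lengths in m; the calibration is good to about 2 mm. A picture is of the moment at which its call begins. calibration takes no time and is no camera call.
- r.job_done(): hands the job in; it is judged then, once.
The state is a dict: "t": time; "joint_pos": joint angles; "qvel": joint speeds; "tau": joint torques, N m; "eef_pos": TCP position; "orientation": TCP orientation; "wrist_force": force on the tool from outside, world axes, zero at the start; "torque": the same for the moment, N m; "width": finger opening in m; "grip_force": force on a finger pad.
Only numpy, scipy, OpenCV 4.12 (cv2) and the standard library are available. Lean on these libraries where they do the work, as an engineer would, in place of code of your own. Each camera call takes 0.05 s, during which the arm holds its last target. There are 200 camera calls.

TASK

Stand the spare boxed print set (orange band) in the browser tray, upright behind the other three; set it in, do not drop it. Then squeeze the follower's red release lever and, keeping it squeezed, slide the follower up behind the sets until they are gently closed up (do not crush them), let go, and leave the follower locked with its toe fully down in the closest notch that fits. Disturb nothing else on the table.

Things in the scene. Friction and masses are not known exactly. Their poses are not given: they have to be found in the camera images.
- tray: Fixed plywood tray, 178 x 338 mm outside, long along its y; origin: centre of its underside, on the table. Its +y end is the front: end wall 75 mm high, inner face at y = +159 mm. Rear end wall (inner face y = -159 mm) and side walls 45 mm high; inside 158 mm wide. Floor top at z = 20 mm; a 20 mm groove along x = 0 holds a steel rail with teeth up to z = 18 mm, so boxes stand across it.
- follower: Grey upright plate 140 mm wide, top 121 mm over the table, sliding along the tray's y on a shoe (about 5 N friction; cannot lift or turn). Origin: middle of the foot of the plate's front face; axes as the tray. Starts parked at the rear, face at tray y = -59 to -29 mm; can go forward to +84 mm. Behind it stand a dark fixed grip post (24 mm wide in x, 10 mm thick) and the red release lever.
- follower_face (a point): Middle of the front face of the follower's plate, 70 mm over the table; axes as the tray.
- grip_point (a point): Where to squeeze post and lever, from above, along the tray's y: 17.5 mm behind the plate's face, 160 mm over the table, 20 mm below their tops; half-way between them when squeezed. Post's front face 11.5 mm ahead of it; lever's rear face 11.5 mm behind it squeezed, 31.5 mm let go (43 mm over both, then 23). 2 N starts the lever, 5 N squeezes it fully.
- toe (a point): Foot of the latch toe, 84 mm behind the plate's face; squeezing lifts it 8 mm. Rail: square teeth 7.5 mm long, 8 mm high, every 14 mm; notches 6.5 mm for the 4 mm toe (2.5 mm play), locking both ways. Where the notches lie along the tray varies by 7 mm either way: find by feel. Parked, the toe lies in a long gap behind the first tooth, where the follower slides freely up to that tooth.
- release_lever (a joint): Lever angle: 0 let go with the toe fully down, about 0.10 toe on top of a tooth (the follower still slides, at about 5 N, till the toe drops in the next notch and it stops hard), over 0.12 toe clear, 0.14 fully squeezed. Sprung back to 0: the spring is weaker than the friction of the shoe, so the follower stays where it is let go.
- spare_center (a point): Centre of the spare boxed print set, with an orange band round its top: a stiff box 148 mm wide (its x), 24 mm thick (its y), 105 mm high, 0.11 to 0.22 kg. It stands on the table to the right of the tray.
- print_front_center (a point): Centre of the front print set in the tray (blue band), same box, stands near the front wall. Each set slides along the floor at about 1 N.
- print_mid_center (a point): Centre of the middle print set (green band), same box, with a few mm of gap to its neighbours.
- print_rear_center (a point): Centre of the rear print set (white band), same box.
- cup_white: Bystander: white cup, 72 mm across, 62 mm high; origin under its centre.
- cup_blue: Bystander: blue cup, 76 mm across, 66 mm high; origin under its centre.
- tea_tin: Bystander: green tea tin, 66 mm across, 85 mm high; origin under its centre.
- doll: Bystander: turned wooden doll, 44 mm across, 97 mm high; origin under its centre.
- paper_tape: Bystander: pink roll of paper tape lying flat, 54 mm across, 20 mm high; origin under its centre.
- gift_box: Bystander: brown gift box with a white band, 85 x 85 x 50 mm; origin under its centre.

How it is judged:
By the outcome, as a careful person would: the job done as asked, in the order asked, and still so for the second after the job is handed in, with the robot touching nothing.
It also fails if it takes over 64 s, if anything falls off the work surface, if the arm or the gripper's body presses on something with over 40 N, if the wrist force passes 120 N, or if a joint passes its speed limit or range.

## Working session

There is one attempt and no reset: what is moved stays moved. The work goes in short steps, Python scripts to look and compute and a tool call to move; the robot and the scene stay as the last step left them, time stands still between calls to the robot, and variables do not carry over. Pictures are saved under pics/ and viewed, at most 10 in all, crops included, and the job is handed in when it is done.

Besides the shell and the picture viewer there is one more tool, called after ">>>" by a JSON object that holds its "fn" and its "kwargs". carry_out: Moves the arm, as the interface text tells. Its arguments: {"type":"object","properties":{"grip":{"type":"array","items":{"type":"number"}},"linear":{"type":"array","items":{"type":"array","items":{"type":"number"}}},"spin":{"type":"array","items":{"type":"number"}},"grip_force":{"type":"number"}},"required":["grip","linear","spin"]}

```bash
ls; mkdir -p pics; python3 - <<'E'
from station import r
import cv2,numpy as np
for n in("top","side"):
    im=r.grab_frame(n); np.save(f"pics/{n}0.npy",im); cv2.imwrite(f"pics/{n}0.png",cv2.resize(im[:,:,::-1],(768,576)))
    c=r.calibration(n); print(n,c["mtx"].round(1).tolist(),(-c["R"].T@c["t"]).round(3),c["R"].round(2).tolist())
s=r.read_state();print(s["eef_pos"],s["orientation"],s["wrist_force"],r.nose_length)
E
```

```text
pics
top [[465.3, 0.0, 255.7], [0.0, 465.3, 189.0], [0.0, 0.0, 1.0]] [ 0.254 -0.043  1.734] [[0.0, -1.0, 0.01], [-0.98, -0.0, -0.18], [0.18, -0.01, -0.98]]
side [[392.3, 0.0, 249.5], [0.0, 392.3, 192.2], [0.0, 0.0, 1.0]] [0.067 0.734 1.177] [[-0.86, -0.52, -0.0], [-0.38, 0.64, -0.67], [0.35, -0.57, -0.74]]
[ 0.21930036 -0.6644136   0.23234685] [ 9.87324515e-01  1.58713757e-01 -4.44213369e-05 -4.92491263e-04] [-0.57493838  0.65382488 -0.31366234] 0.019
```

View pics/top0.png

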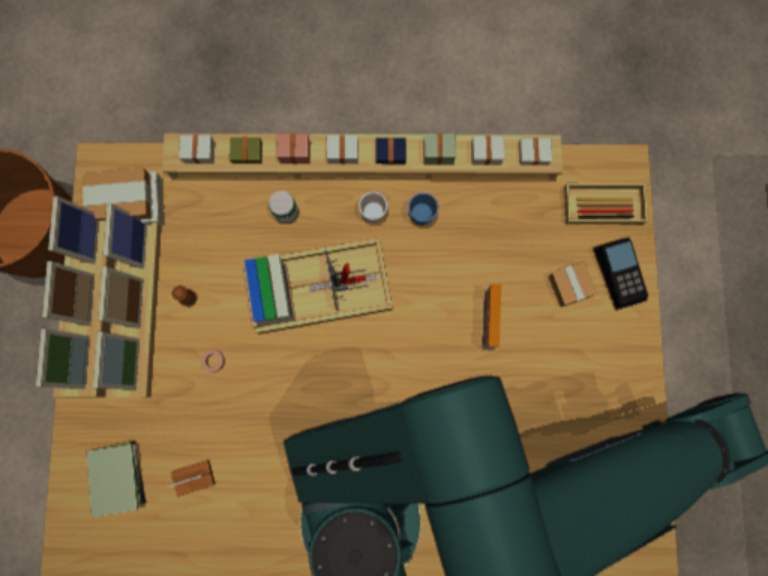

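View pics/side0.png

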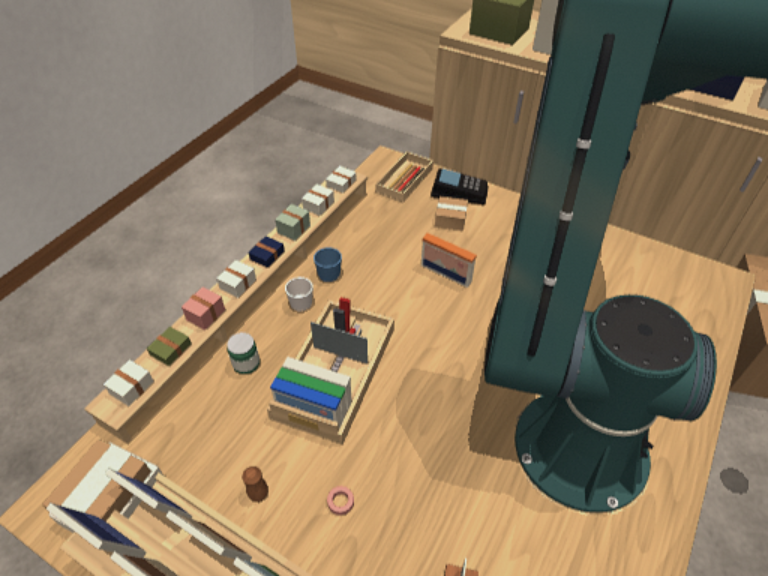

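Top view (zoomed ×1.5): the tray spans about (245,240)-(392,330), with its front to the left. The blue, green and white sets are at x 250-290, and the plate, post and lever at (335-350, 275). The spare stands at (494,315). The side view agrees, and the arm is clear of everything.

```bash
cat > h.py <<'E'
import numpy as np,cv2
from station import r
def ray(n,uv,z):
    c=r.calibration(n);R,t=np.array(c["R"]),np.array(c["t"]).ravel();o=-R.T@t
    d=R.T@np.linalg.inv(c["mtx"])@np.array([uv[0],uv[1],1.])
    return o+d*(z-o[2])/d[2]
def proj(n,X):
    c=r.calibration(n);p=np.array(c["mtx"])@(np.array(c["R"])@np.array(X)+np.array(c["t"]).ravel());return p[:2]/p[2]
def blob(n,im,lo,hi,box,z):
    """top face by colour -> world rectangle at height z: centre, sizes, angle of long side"""
    h=cv2.cvtColor(im,cv2.COLOR_RGB2HSV);m=cv2.inRange(h,lo,hi);k=np.zeros_like(m);x0,y0,x1,y1=box;k[y0:y1,x0:x1]=m[y0:y1,x0:x1]
    cs,_=cv2.findContours(k,cv2.RETR_EXTERNAL,cv2.CHAIN_APPROX_NONE);c=max(cs,key=cv2.contourArea)[:,0,:]
    P=np.array([ray(n,p,z)[:2] for p in c],np.float32)
    q=cv2.boxPoints(cv2.minAreaRect(P*1000));e=q[1]-q[0],q[2]-q[1];l=max(e,key=np.linalg.norm)
    a=np.degrees(np.arctan2(l[1],l[0]));a=(a+90)%180-90
    return q.mean(0).round(1),sorted(np.linalg.norm(e,axis=1).round(1)),round(float(a),1),len(c)
E
python3 - <<'E'
from h import *
im=np.load("pics/top0.npy");h=cv2.cvtColor(im,cv2.COLOR_RGB2HSV)
for n,uv in dict(orange=(329,205),blue=(170,193),green=(177,192),white=(185,190),lever=(231,181),wood=(215,190)).items(): print(n,h[uv[1],uv[0]])
print("spare",blob("top",im,(5,150,120),(16,255,255),(310,180,345,240),.105))
print("blue",blob("top",im,(100,150,60),(125,255,255),(155,165,200,225),.125))
print("green",blob("top",im,(50,120,60),(80,255,255),(155,165,200,225),.125))
print("white",blob("top",im,(0,0,150),(180,60,255),(165,160,200,225),.125))
for n,b in(("top",(155,150,275,230)),):
    x0,y0,x1,y1=b; cv2.imwrite("pics/t1.png",cv2.resize(im[y0:y1,x0:x1,::-1],None,fx=6.5,fy=6.5,interpolation=cv2.INTER_CUBIC))
E
```

```text
orange [ 16 236 170]
blue [108 206 156]
green [ 66 185 121]
white [ 37  32 175]
lever [  1 234 121]
wood [  4  28 139]
spare (array([ 480., -317.], dtype=float32), [np.float32(28.3), np.float32(150.3)], -1.6, 96)
blue (array([535. , 248.4], dtype=float32), [np.float32(23.5), np.float32(145.9)], 10.5, 88)
green (array([539.7, 222.5], dtype=float32), [np.float32(25.5), np.float32(147.7)], 10.5, 91)
white (array([546.5, 194.5], dtype=float32), [np.float32(22.6), np.float32(146.8)], 10.5, 90)
```

View pics/t1.png

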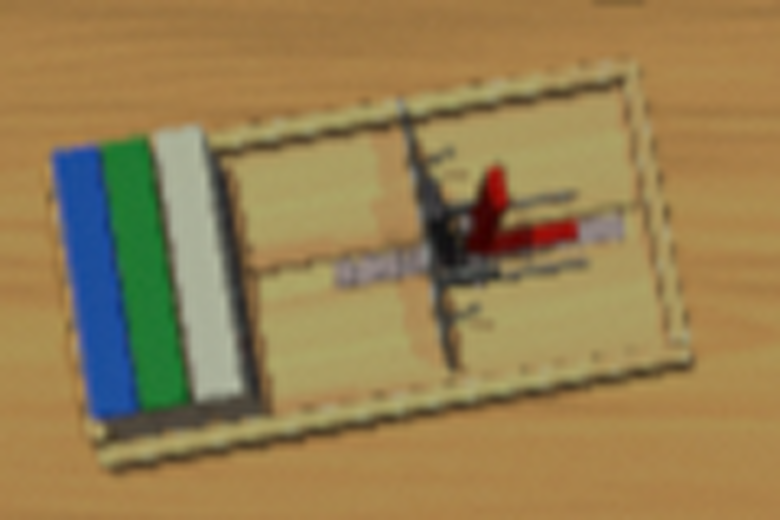

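The crop shows the tray's outer rim corners at about (105,468), (690,365) and (632,62). The plate's top edge runs from (402,100) to (452,370). The post is at (442,240), and the lever leans from (490,235) up to (493,175).

```bash
python3 - <<'E'
from h import *
f=lambda p,z:(ray("top",(p[0]/6.5+155-.42,p[1]/6.5+150-.42),z)*1000).round(1)
A,B,C=[f(p,.045) for p in((105,468),(690,365),(632,62))]
print(A,B,C,np.linalg.norm(A-B),np.linalg.norm(B-C))
print("ang",np.degrees(np.arctan2(*(A-B)[1::-1]))-90,np.degrees(np.arctan2(*(C-B)[1::-1])))
a=np.radians(10.3);X=np.array([np.cos(a),np.sin(a)]);Y=np.array([-np.sin(a),np.cos(a)])
O=((A+C)/2)[:2]; O2=B[:2]+89*X+169*Y; print("tray centre",O,O2)
loc=lambda w:(np.round([(w[:2]-O2)@X,(w[:2]-O2)@Y],1))
for n,w in dict(blue=(535,248.4),green=(539.7,222.5),white=(546.5,194.5)).items(): print(n,loc(np.array(w)))
print("plate",loc(f((402,100),.121)),loc(f((452,370),.121)),"lever top",loc(f((493,175),.18)))
# side view checks
im=np.load("pics/side0.npy")
print("side orange",blob("side",im,(5,170,110),(14,255,255),(270,150,325,190),.105))
for n,w in dict(spare=(480,-317,105),blue=(535,248.4,125),white=(546.5,194.5,125)).items(): print(n,(proj("side",np.array(w)/1000)*1.5).round(), (proj("top",np.array(w)/1000)).round())
c=r.calibration("side")
from station import r as rr
s=rr.read_state();q=s["orientation"]
from scipy.spatial.transform import Rotation as Q
print(Q.from_quat(q).as_matrix().round(3))
E
```

```text
[443.1 254.4  45. ] [502.4 -73.2  45. ] [678.2 -39.9  45. ] 332.92379007814986 178.92604617550802
ang 10.260206812925901 10.725878661636594
tray centre [560.65 107.25] [559.74819402 108.98996856]
blue [  0.6 141.6]
green [  0.6 115.3]
white [ 2.3 86.5]
plate [ 72.1 -36.7] [-79.9 -39. ] lever top [  9.2 -79.3]
side orange (array([ 478.1, -315.2], dtype=float32), [np.float32(29.0), np.float32(146.6)], -3.6, 70)
spare [448. 246.] [330. 210.]
blue [304. 392.] [169. 193.]
white [314. 371.] [185. 190.]
[[ 0.95   0.313 -0.   ]
 [ 0.313 -0.95   0.001]
 [ 0.    -0.001 -1.   ]]
```

>>> {"fn": "carry_out", "kwargs": {"grip": [0,0,0,0,0,0,0,0,0,0], "linear": [[0,0,0],[0,0,0],[0,0,0],[20,-29,0],[21,-30,0],[21,-30,0],[21,-30,0],[21,-30,0],[21,-30,0],[21,-30,0]], "spin": [6.7,6.7,6.7,0,0,0,0,0,0,0], "grip_force": 25}}

```text
t: 0.93
eef_pos: [0.3726, -0.4588, 0.2327]
orientation: [1.0, -0.016, -0.0, -0.0]
wrist_force: [1.4, 0.1, 0.6]
width: 0.0911
grip_force: 0.0
```

>>> {"fn": "carry_out", "kwargs": {"grip": [0,0,0,0,0,0,0,0,0,0], "linear": [[21,-30,0],[21,-30,0],[21,-30,0],[21,-30,0],[18,-25,10],[0,0,20],[0,0,15],[0,0,0],[0,0,0],[0,0,0]], "spin": [0,0,0,0,0,0,0,0,0,0]}}

```text
t: 1.77
eef_pos: [0.4787, -0.3193, 0.1886]
orientation: [1.0, -0.016, 0.0, 0.0]
wrist_force: [-0.7, -1.6, 0.3]
width: 0.0913
grip_force: 0.0
```

```bash
cat >> h.py <<'E'
from scipy.spatial.transform import Rotation as Q
def togo(x,y,z,yaw):
    """spin needed (deg), then shift in tool axes after the spin (mm)"""
    s=r.read_state();M=Q.from_quat(s["orientation"]).as_matrix();now=np.degrees(np.arctan2(M[1,0],M[0,0]))
    sp=now-yaw;T=M@Q.from_euler("z",sp,degrees=True).as_matrix();d=np.array([x,y,z])-s["eef_pos"]*1000
    print("t",round(s["t"],2),"eef",(s["eef_pos"]*1000).round(1),"yaw",now.round(2),"F",s["wrist_force"].round(1),"w",round(s["width"]*1000,1),"gf",round(s["grip_force"],1))
    print("spin",sp.round(2),"shift",(T.T@d).round(1))
E
python3 - <<'E'
from h import *
togo(479.5,-318.5,104,-2)
im=r.grab_frame("side");np.save("pics/side1.npy",im);x0,y0=240,60
cv2.imwrite("pics/s1.png",cv2.resize(im[y0:y0+160,x0:x0+200,::-1],None,fx=3.5,fy=3.5))
p=lambda n,X:(proj(n,np.array(X)/1000)).round(1)
print(p("side",(479.5,-318.5,105)),p("side",(479.5,-318.5,187-19)))
E
```

```text
t 1.77 eef [ 478.7 -319.3  188.6] yaw -1.86 F [-0.7 -1.6  0.3] w 91.3 gf 0.0
spin 0.14 shift [ 0.7 -0.9 84.6]
[298.8 163.7] [300.3 151.8]
```

View pics/s1.png

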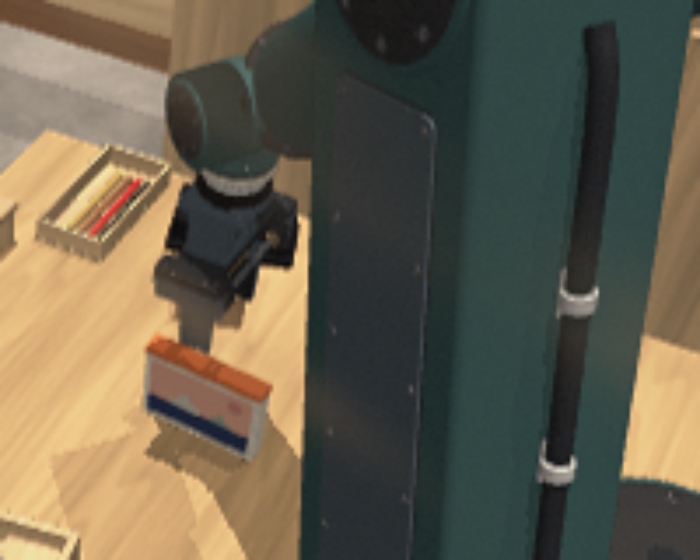

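The gripper's fingers hang over the spare, with the band at crop (150-270, 345-395), and they straddle it along y. The alignment looks right, so I'll descend and grip.

>>> {"fn": "carry_out", "kwargs": {"grip": [0,0,0,0,0,0.5,0.6,0.8,0.9,0.9], "linear": [[0,0,25],[0,0,25],[0,0,20],[0,0,14],[0,0,0],[0,0,0],[0,0,0],[0,0,0],[0,0,0],[0,0,0]], "spin": [0,0,0,0,0,0,0,0,0,0], "grip_force": 25}}

```text
t: 2.65
eef_pos: [0.479, -0.3191, 0.1048]
orientation: [1.0, -0.016, 0.001, 0.0]
wrist_force: [0.5, 0.1, -0.4]
width: 0.0611
grip_force: 0.0
```

>>> {"fn": "carry_out", "kwargs": {"grip": [0.9,0.9,0.9,0.9,0.9,0.9,0.9,0.9,0.9,0.9], "linear": [[0,0,0],[0,0,0],[0,0,0],[0,0,0],[0,0,-5],[0,0,-15],[0,0,-25],[0,0,-25],[0,0,-25],[0,0,0]], "spin": [0,0,0,0,0,0,0,0,0,0]}}

```text
t: 3.48
eef_pos: [0.4804, -0.3201, 0.2038]
orientation: [1.0, -0.016, 0.003, 0.002]
wrist_force: [1.1, -1.5, -1.1]
width: 0.0239
grip_force: 25.0
```

```bash
python3 - <<'E'
from h import *
togo(553.1,148.4,250,10.4)
E
```

```text
t 3.48 eef [ 480.4 -320.1  203.8] yaw -1.83 F [ 1.1 -1.5 -1.1] w 23.9 gf 25.0
spin -12.23 shift [ 156.3 -447.5  -47.5]
```

>>> {"fn": "carry_out", "kwargs": {"grip": [0.9,0.9,0.9,0.9,0.9,0.9,0.9,0.9,0.9,0.9], "linear": [[0,0,-20],[0,0,-30],[0,0,-35],[0,0,-32],[6,-16,0],[10,-28,0],[12,-34,0],[12,-35,0],[12,-35,0],[12,-35,0]], "spin": [-3,-5,-4.2,0,0,0,0,0,0,0]}}

```text
t: 4.32
eef_pos: [0.5082, -0.1257, 0.3155]
orientation: [0.996, 0.09, -0.0, -0.0]
wrist_force: [1.0, -1.0, -1.3]
width: 0.0235
grip_force: 25.0
```

>>> {"fn": "carry_out", "kwargs": {"grip": [0.9,0.9,0.9,0.9,0.9,0.9,0.9,0.9,0.9,0.9], "linear": [[12,-35,0],[12,-35,0],[12,-35,0],[12,-35,0],[12,-35,0],[12,-34,0],[10,-26,0],[7,-20,0],[3,-10,0],[0,0,0]], "spin": [0,0,0,0,0,0,0,0,0,0]}}

```text
t: 5.15
eef_pos: [0.5513, 0.1514, 0.3154]
orientation: [0.996, 0.091, -0.0, -0.0]
wrist_force: [1.0, -0.3, -1.8]
width: 0.0242
grip_force: 25.0
```

```bash
python3 - <<'E'
from h import *
togo(553.1,148.4,250,10.4)
E
```

```text
t 5.15 eef [551.3 151.4 315.4] yaw 10.47 F [ 1.  -0.3 -1.8] w 24.2 gf 25.0
spin 0.07 shift [ 1.3  3.3 65.4]
```

>>> {"fn": "carry_out", "kwargs": {"grip": [0.9,0.9,0.9,0.9,0.9,0.9,0.9,0.9,0.9,0.9], "linear": [[1,3,10],[0,0,25],[0,0,30],[0,0,30],[0,0,20],[0,0,10],[0,0,0],[0,0,0],[0,0,0],[0,0,0]], "spin": [0,0,0,0,0,0,0,0,0,0]}}

```text
t: 5.98
eef_pos: [0.5538, 0.1471, 0.1924]
orientation: [0.996, 0.09, 0.001, -0.0]
wrist_force: [1.2, -0.3, -1.7]
width: 0.0237
grip_force: 25.0
```

```bash
python3 - <<'E'
from h import *
togo(553.1,148.4,124.8,10.4)
a=r.grab_frame("side");b=r.grab_frame("top");np.save("pics/side2.npy",a);np.save("pics/top2.npy",b)
u=cv2.resize(a[170:310,150:290,::-1],None,fx=4,fy=4,interpolation=cv2.INTER_CUBIC)
v=cv2.resize(b[130:270,140:200+80,::-1],None,fx=3,fy=4,interpolation=cv2.INTER_CUBIC)
cv2.imwrite("pics/s2.png",np.hstack([u,v]))
E
```

```text
t 5.98 eef [553.8 147.1 192.4] yaw 10.35 F [ 1.2 -0.3 -1.7] w 23.7 gf 25.0
spin -0.05 shift [-0.6 -1.4 67.6]
```

View pics/s2.png

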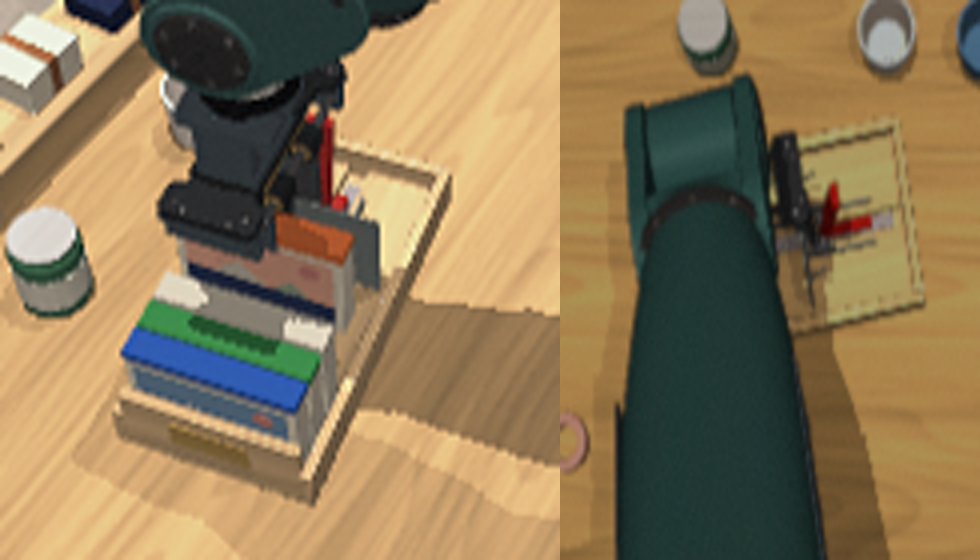

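The left half is the side view: the spare hangs upright between the white set and the plate, with its orange right-hand corner at about (355,235). In the top view the arm hides the sets. I'll check the lateral fit using the near ends in the side view.

```bash
python3 - <<'E'
from h import *
a=np.radians(10.4);X=np.array([np.cos(a),np.sin(a)]);Y=np.array([-np.sin(a),np.cos(a)]);O=np.array([559.9,108.5])
g=lambda p,z:ray("side",(150+p[0]/4-.4,170+p[1]/4-.4),z)[:2]*1000
loc=lambda w:np.round([(w-O)@X,(w-O)@Y],1)
for n,p,z in(("spare rear-right top",(355,235),.1926),("spare front-right top",(348,262),.1926),("blue front-right top",(300,411),.125),("blue rear-right",(313,378),.125),("white rear-right",(333,325),.125),("tray front-right outer",(308,475),.045),("tray rear-right outer",(452,178),.045),("plate right top",(380,225),.121)): print(n,loc(g(p,z)))
E
```

```text
spare rear-right top [-76.7  30.6]
spare front-right top [-81.2  56.4]
blue front-right top [-78.9 153.8]
blue rear-right [-76.9 123.5]
white rear-right [-73.   73.1]
tray front-right outer [-85.3 163. ]
tray rear-right outer [ -92.2 -162.5]
plate right top [-71.1 -35.4]
```

>>> {"fn": "carry_out", "kwargs": {"grip": [0.9,0.9,0.9,0.9,0.9,0.9,0.9,0.9,0.9,0.9], "linear": [[-1,-1,12],[0,0,14],[0,0,10],[0,0,2],[0,0,2],[0,0,2],[0,0,2],[0,0,2],[0,0,2],[0,0,0]], "spin": [0,0,0,0,0,0,0,0,0,0]}}

```text
t: 6.92
eef_pos: [0.5517, 0.1479, 0.1427]
orientation: [0.996, 0.09, -0.0, 0.0]
wrist_force: [-0.5, -0.1, -1.7]
width: 0.0236
grip_force: 25.0
```

>>> {"fn": "carry_out", "kwargs": {"grip": [0.9,0.9,0.9,0.9,0.9,0.9,0.9,0.9,0.9,0.9], "linear": [[0,0,4],[0,0,5],[0,0,3],[0,0,2],[0,0,1],[0,0,1],[0,0,0.5],[0,0,0.5],[0,0,0],[0,0,0]], "spin": [0,0,0,0,0,0,0,0,0,0]}}

```text
t: 7.75
eef_pos: [0.554, 0.1489, 0.1285]
orientation: [0.996, 0.09, 0.002, -0.001]
wrist_force: [-6.0, 4.4, 33.1]
width: 0.024
grip_force: 25.1
```

>>> {"fn": "carry_out", "kwargs": {"grip": [0.9,0.9,0.9,0.9,0.9,0.9,0.9,0.9,0.9,0.9], "linear": [[0,0,-1],[0,0,-1],[0,0,-0.5],[0,0,0],[0,0,0],[0,0,0],[0,0,0],[0,0,0],[0,0,0],[0,0,0]], "spin": [0,0,0,0,0,0,0,0,0,0]}}

```text
t: 8.58
eef_pos: [0.5521, 0.148, 0.1285]
orientation: [0.996, 0.09, 0.0, -0.0]
wrist_force: [-0.1, 0.5, 5.9]
width: 0.0239
grip_force: 25.0
```

```bash
python3 - <<'E'
from h import *
togo(553.1,148.4,124.8,10.4)
a=r.grab_frame("side");np.save("pics/side3.npy",a)
cv2.imwrite("pics/s3.png",cv2.resize(a[190:310,165:285,::-1],None,fx=5,fy=5,interpolation=cv2.INTER_CUBIC))
E
```

```text
t 8.58 eef [552.1 148.  128.5] yaw 10.36 F [-0.1  0.5  5.9] w 23.9 gf 25.0
spin -0.04 shift [ 1.1 -0.2  3.7]
```

View pics/s3.png

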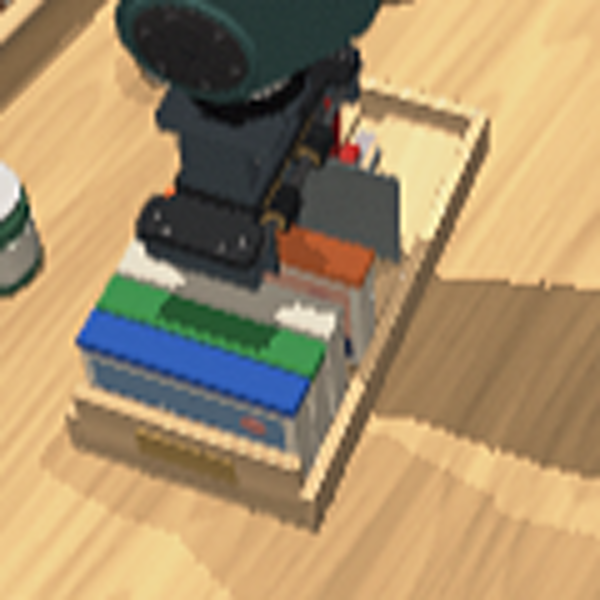

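The box stands inside the walls, in line with the other sets, with its orange top at about (325,255). I'll check where the contact acts.

```bash
python3 - <<'E'
from h import *
s=r.read_state();print(s["wrist_force"],s["torque"],s["eef_pos"],Q.from_quat(s["orientation"]).as_euler("xyz",degrees=True))
a=np.load("pics/side3.npy")
A=np.radians(10.4);X=np.array([np.cos(A),np.sin(A)]);Y=np.array([-np.sin(A),np.cos(A)]);O=np.array([559.9,108.5])
# predicted px of spare's right rear / front top corners and bottom for bottom heights 20 and 24
for z in(20,24,28):
    for yy in(26,50): 
        w=O-74*X+yy*Y; print(z,yy,[((proj("side",np.r_[w,h]/1000)+.4-[165,190])*5).round() for h in(z,z+105)])
w=O-74*X+74.5*Y;print("white rear right top",((proj("side",np.r_[w,125]/1000)+.4-[165,190])*5).round())
E
```

```text
[0.92833702 0.88493862 5.90113641] [ 0.14227272 -0.4298416   0.04529096] [0.55208789 0.14798983 0.12854651] [-1.79995831e+02 -3.44116941e-02  1.03625258e+01]
20 26 [array([374., 338.]), array([370., 250.])]
20 50 [array([361., 366.]), array([356., 278.])]
24 26 [array([374., 334.]), array([370., 246.])]
24 50 [array([361., 363.]), array([356., 275.])]
28 26 [array([374., 331.]), array([370., 242.])]
28 50 [array([361., 359.]), array([356., 271.])]
white rear right top [342. 309.]
```

>>> {"fn": "carry_out", "kwargs": {"grip": [0.9,0.9,0.9,0.9,0.9,0.9,0.9,0.9,0.9,0.9], "linear": [[0,0,-1],[0,0,-1],[0,0,0],[0,0,0],[0,0,0],[0,0,0],[0,0,0],[0,0,0],[0,0,0],[0,0,0]], "spin": [0,0,0,0,0,0,0,0,0,0]}}

```text
t: 9.47
eef_pos: [0.5518, 0.1479, 0.1304]
orientation: [0.996, 0.09, -0.0, -0.0]
wrist_force: [0.7, 1.3, -2.0]
width: 0.0237
grip_force: 25.0
```

```bash
python3 - <<'E'
from h import *
s=r.read_state();print(s["wrist_force"],s["torque"])
a=r.grab_frame("side");np.save("pics/side4.npy",a)
h=cv2.cvtColor(a,cv2.COLOR_RGB2HSV);m=cv2.inRange(h,(4,150,80),(16,255,255));m[:225]=0;m[260:]=0;m[:,:190]=0;m[:,245:]=0
h2=cv2.inRange(h,(4,150,80),(16,255,255));ys,xs=np.nonzero(h2[220:240,190:215]);print("left bits",list(zip(xs+190,ys+220))[:30])
for x in range(218,243,2):
    c=np.nonzero(m[:,x])[0];print(x,c.min() if len(c) else None,c.max() if len(c) else None,end="; ")
A=np.radians(10.4);X=np.array([np.cos(A),np.sin(A)]);Y=np.array([-np.sin(A),np.cos(A)])
e=s["eef_pos"][:2]*1000
print()
for t in(-2,-1,0,1,2,3):   # + = +x end low
    T=np.radians(t);top=0.2
    out=[]
    for xx,yy in((-74,-12),(-74,12),(-30,-12),(74,-12),(74,12)):
        w=e+xx*np.cos(T)*X+yy*Y;z=s["eef_pos"][2]*1000+.2-xx*np.sin(T);out.append(proj("side",np.r_[w,z]/1000).round(1).tolist())
    print(t,out)
u=cv2.resize(a[200:290,165:285,::-1],None,fx=6,fy=6,interpolation=cv2.INTER_CUBIC);cv2.imwrite("pics/s4.png",u)
E
```

```text
[ 0.68344169  1.28798894 -2.00849441] [-0.04995301 -0.01221569  0.01845596]
left bits [(np.int64(198), np.int64(227)), (np.int64(198), np.int64(228)), (np.int64(199), np.int64(228))]
218 None None; 220 236 237; 222 236 241; 224 235 242; 226 236 243; 228 237 243; 230 237 244; 232 238 245; 234 238 245; 236 239 246; 238 240 243; 240 None None; 242 None None; 
-2 [[238.6, 239.6], [235.8, 245.4], [226.1, 235.4], [197.2, 225.8], [194.0, 231.3]]
-1 [[238.6, 239.3], [235.8, 245.1], [226.1, 235.3], [197.2, 226.1], [194.1, 231.5]]
0 [[238.6, 239.1], [235.8, 244.9], [226.0, 235.2], [197.3, 226.3], [194.1, 231.8]]
1 [[238.5, 238.9], [235.8, 244.7], [226.0, 235.1], [197.3, 226.5], [194.1, 232.0]]
2 [[238.5, 238.7], [235.7, 244.4], [226.0, 235.0], [197.4, 226.8], [194.2, 232.2]]
3 [[238.5, 238.4], [235.7, 244.2], [226.0, 234.9], [197.4, 227.0], [194.2, 232.5]]
```

View pics/s4.png

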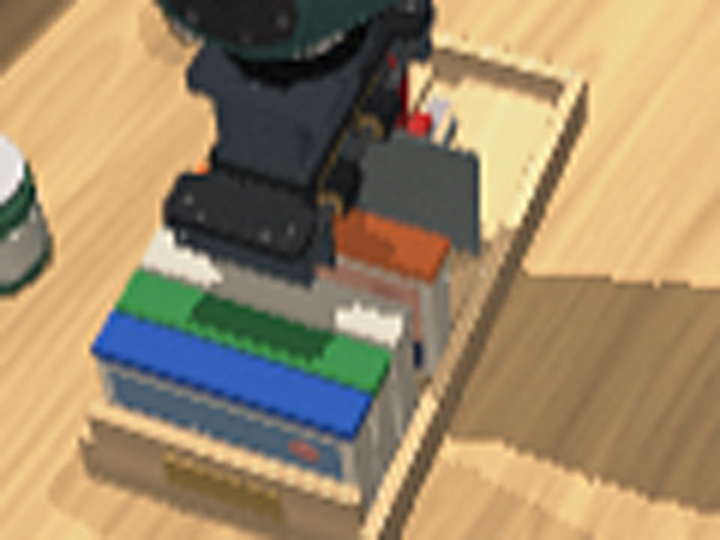

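The orange band's right end (445,255) and left speck (203,168) match the predicted lateral position, so the fit is good. The box only hangs a few mm lower in the grip than I thought. I'll set it down and release with a small opening.

>>> {"fn": "carry_out", "kwargs": {"grip": [0.9,0.9,0.9,0.9,0.62,0.62,0.62,0.62,0.62,0.62], "linear": [[0,0,1],[0,0,0.7],[0,0,0.5],[0,0,0],[0,0,0],[0,0,0],[0,0,0],[0,0,0],[0,0,-2],[0,0,-4]], "spin": [0,0,0,0,0,0,0,0,0,0]}}

```text
t: 10.35
eef_pos: [0.5515, 0.1479, 0.134]
orientation: [0.996, 0.09, -0.0, 0.0]
wrist_force: [-0.4, -1.2, 0.3]
width: 0.0347
grip_force: 0.0
```

>>> {"fn": "carry_out", "kwargs": {"grip": [0.62,0.62,0.62,0.62,0.62,0.62,0.62,0.62,0.62,0.62], "linear": [[0,0,-5],[0,0,-10],[0,0,-20],[0,0,-20],[0,0,-30],[0,0,-30],[0,0,-20],[0,0,0],[0,0,0],[0,0,0]], "spin": [0,0,0,0,0,0,0,0,0,0]}}

```text
t: 11.18
eef_pos: [0.5514, 0.1478, 0.269]
orientation: [0.996, 0.09, -0.0, 0.0]
wrist_force: [-1.0, -0.3, -0.3]
width: 0.0352
grip_force: 0.0
```

```bash
python3 - <<'E'
from h import *
# grip point: face y ~ -35 in tray
A=np.radians(10.4);X=np.array([np.cos(A),np.sin(A)]);Y=np.array([-np.sin(A),np.cos(A)]);O=np.array([559.9,108.5])
w=O+(-35-17.5-10)*Y;print(w)
togo(*w,162,10.4)
im=r.grab_frame("top");b=r.grab_frame("side");np.save("pics/top5.npy",im);np.save("pics/side5.npy",b)
print("orange side",blob("side",b,(4,150,80),(16,255,255),(190,215,245,260),.125))
E
```

```text
[571.18244658  47.02678307]
t 11.18 eef [551.4 147.8 269. ] yaw 10.37 F [-1.  -0.3 -0.3] w 35.2 gf 0.0
spin -0.03 shift [  1.3 102.7 107. ]
orange side (array([549.1, 147.8], dtype=float32), [np.float32(30.5), np.float32(150.3)], 9.4, 93)
```

>>> {"fn": "carry_out", "kwargs": {"grip": [0.3,0,0,0,0,0,0,0,0,0], "linear": [[0,10,0],[0,18,0],[1,25,0],[0,25,0],[0,17,0],[0,8,0],[0,0,0],[0,0,0],[0,0,0],[0,0,0]], "spin": [0,0,0,0,0,0,0,0,0,0]}}

```text
t: 12.12
eef_pos: [0.5711, 0.0476, 0.2691]
orientation: [0.996, 0.091, -0.0, -0.0]
wrist_force: [0.5, -0.1, 0.7]
width: 0.0909
grip_force: 0.0
```

```bash
python3 - <<'E'
from h import *
togo(571.2,47,160,10.4)
A=np.radians(10.4);X=np.array([np.cos(A),np.sin(A)]);Y=np.array([-np.sin(A),np.cos(A)]);O=np.array([559.9,108.5])
loc=lambda w:np.round([(w[:2]*1000-O)@X,(w[:2]*1000-O)@Y],1)
for n,f,b in(("top","top0",(205,165,260,200)),("side","side0",(215,190,245,230))):
    im=np.load(f"pics/{f}.npy");h=cv2.cvtColor(im,cv2.COLOR_RGB2HSV)
    m=cv2.inRange(h,(0,150,50),(4,255,255))|cv2.inRange(h,(174,150,50),(180,255,255));k=m*0;x0,y0,x1,y1=b;k[y0:y1,x0:x1]=m[y0:y1,x0:x1]
    ys,xs=np.nonzero(k);t=ys<ys.min()+3;print(n,"tip px",xs[t].min(),xs[t].max(),ys.min(),"loc@.18",loc(ray(n,(xs[t].mean(),ys.min()+1),.18)))
im=r.grab_frame("side");np.save("pics/side6.npy",im);cv2.imwrite("pics/s6.png",cv2.resize(im[160:280,165:285,::-1],None,fx=5,fy=5,interpolation=cv2.INTER_CUBIC))
E
```

```text
t 12.12 eef [571.1  47.6 269.1] yaw 10.42 F [ 0.5 -0.1  0.7] w 90.9 gf 0.0
spin 0.02 shift [ -0.    0.6 109.1]
top tip px 230 231 176 loc@.18 [  7.2 -79.1]
side tip px 227 232 199 loc@.18 [ -0.8 -77.4]
```

View pics/s6.png

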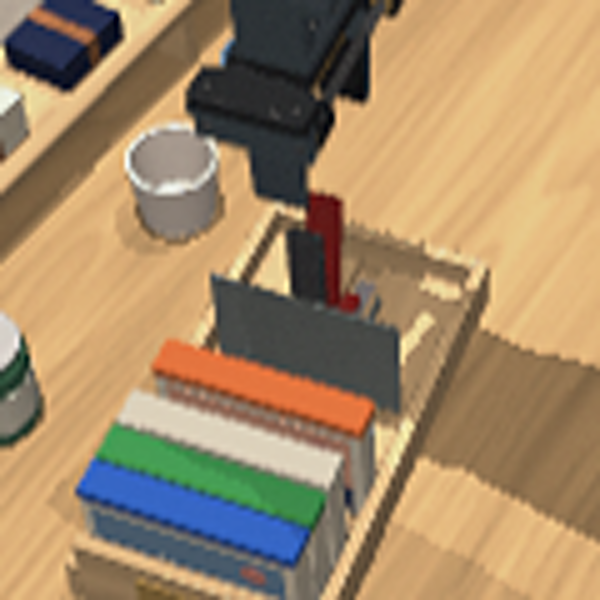

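The spare stands upright behind the white set. The open gripper hangs centred over the post at (308,260) and the lever at (325,245). Descending.

>>> {"fn": "carry_out", "kwargs": {"grip": [0,0,0,0,0,0,0,0.3,0.3,0.3], "linear": [[0,0,15],[0,0,25],[0,0,25],[0,0,22],[0,0,14],[0,0,6],[0,0,2],[0,0,0],[0,0,0],[0,0,0]], "spin": [0,0,0,0,0,0,0,0,0,0], "grip_force": 15}}

```text
t: 13.0
eef_pos: [0.5719, 0.0469, 0.1613]
orientation: [0.996, 0.09, 0.001, 0.0]
wrist_force: [-0.1, 0.2, 1.3]
width: 0.0742
grip_force: 0.0
```

>>> {"fn": "carry_out", "kwargs": {"grip": [0.45,0.5,0.55,0.62,0.7,0.8,0.8,0.8,0.8,0.8], "linear": [[0,0,0],[0,-2,0],[0,-2,0],[0,-2,0],[0,-2,0],[0,-2,0],[0,0,0],[0,0,0],[0,0,0],[0,0,0]], "spin": [0,0,0,0,0,0,0,0,0,0]}}

```text
t: 13.83
eef_pos: [0.5696, 0.0569, 0.1604]
orientation: [0.996, 0.09, 0.0, -0.0]
wrist_force: [-0.7, 3.9, 5.1]
width: 0.0222
grip_force: 15.0
```

>>> {"fn": "carry_out", "kwargs": {"grip": [0.8,0.8,0.8,0.8,0.8,0.8,0.8,0.8,0.8,0.8], "linear": [[0,-2,0],[0,-5,0],[0,-8,0],[0,-8,0],[0,-8,0],[0,-8,0],[0,-6,0],[0,-4,0],[0,-3,0],[0,-2,0]], "spin": [0,0,0,0,0,0,0,0,0,0]}}

```text
t: 14.67
eef_pos: [0.5598, 0.1098, 0.1604]
orientation: [0.996, 0.091, 0.0, 0.0]
wrist_force: [-0.3, -5.0, 5.6]
width: 0.0216
grip_force: 15.0
```

>>> {"fn": "carry_out", "kwargs": {"grip": [0.8,0.8,0.8,0.8,0.8,0.8,0.8,0.8,0.8,0.8], "linear": [[0,-2,0],[0,-3,0],[0,-3,0],[0,-3,0],[0,-3,0],[0,-3,0],[0,-3,0],[0,-3,0],[0,-3,0],[0,-2,0]], "spin": [0,0,0,0,0,0,0,0,0,0]}}

```text
t: 15.5
eef_pos: [0.5548, 0.1371, 0.1604]
orientation: [0.996, 0.09, 0.0, 0.0]
wrist_force: [-1.0, -6.2, 7.4]
width: 0.0223
grip_force: 15.0
```

```bash
cat >> h.py <<'E'
def face():
    A=np.radians(10.4);O=np.array([559.9,108.5]);X=np.array([np.cos(A),np.sin(A)]);Y=np.array([-X[1],X[0]]);s=r.read_state();d=s["eef_pos"][:2]*1000-O
    F=s["wrist_force"];print("t",round(s["t"],2),"lat",round(d@X,1),"face",round(d@Y+17.5,1),"Fy",round(float(F[:2]@Y),1),"Fx",round(float(F[:2]@X),1),"Fz",round(F[2],1),"w",round(s["width"]*1000,1),"tau",s["torque"].round(2))
E
python3 - <<'E'
from h import *
face();b=r.grab_frame("side");np.save("pics/side7.npy",b)
E
```

```text
t 15.5 lat 0.1 face 46.6 Fy -5.9 Fx -2.1 Fz 7.4 w 22.3 tau [-1.13 -0.03  0.09]
```

>>> {"fn": "carry_out", "kwargs": {"grip": [0.8,0.8,0.8,0.8,0.8,0.8,0.8,0.8,0.8,0.8], "linear": [[0,-1,0],[0,-1,0],[0,-1,0],[0,-1,0],[0,-1,0],[0,-1,0],[0,-1,0],[0,-1,0],[0,-1,0],[0,-1,0]], "spin": [0,0,0,0,0,0,0,0,0,0]}}

```text
t: 16.38
eef_pos: [0.553, 0.1467, 0.1604]
orientation: [0.996, 0.09, -0.0, 0.001]
wrist_force: [0.1, -7.0, 8.0]
width: 0.0219
grip_force: 15.0
```

```bash
python3 - <<'E'
from h import *
face()
E
```

```text
t 16.38 lat 0.1 face 56.3 Fy -6.9 Fx -1.1 Fz 8.0 w 21.9 tau [-1.35 -0.05  0.11]
```

>>> {"fn": "carry_out", "kwargs": {"grip": [0.8,0.8,0.8,0.8,0.8,0.8,0.8,0.8,0.8,0.8], "linear": [[0,-0.5,0],[0,-0.5,0],[0,-0.5,0],[0,-0.5,0],[0,-0.5,0],[0,-0.5,0],[0,-0.4,0],[0,-0.4,0],[0,-0.2,0],[0,0,0]], "spin": [0,0,0,0,0,0,0,0,0,0]}}

```text
t: 17.22
eef_pos: [0.5523, 0.1504, 0.1604]
orientation: [0.996, 0.091, -0.0, 0.001]
wrist_force: [1.1, -8.8, 6.8]
width: 0.0218
grip_force: 15.0
```

```bash
python3 - <<'E'
from h import *
face()
E
```

```text
t 17.22 lat 0.1 face 60.1 Fy -8.9 Fx -0.5 Fz 6.8 w 21.8 tau [-1.7  -0.05  0.11]
```

>>> {"fn": "carry_out", "kwargs": {"grip": [0.8,0.8,0.8,0.8,0.8,0.8,0.8,0.8,0.8,0.8], "linear": [[0,-0.3,0],[0,-0.3,0],[0,-0.3,0],[0,-0.3,0],[0,-0.3,0],[0,-0.2,0],[0,-0.2,0],[0,-0.1,0],[0,0,0],[0,0,0]], "spin": [0,0,0,0,0,0,0,0,0,0]}}

```text
t: 18.05
eef_pos: [0.552, 0.1522, 0.1604]
orientation: [0.996, 0.09, 0.0, 0.001]
wrist_force: [-0.3, -10.8, 7.6]
width: 0.0219
grip_force: 15.0
```

```bash
python3 - <<'E'
from h import *
face()
b=r.grab_frame("side");np.save("pics/side8.npy",b)
print("blue",blob("side",b,(100,150,60),(125,255,255),(170,230,250,300),.125));print("blue0",blob("side",np.load("pics/side7.npy"),(100,150,60),(125,255,255),(170,230,250,300),.125))
E
```

```text
t 18.05 lat 0.2 face 61.9 Fy -10.5 Fx -2.3 Fz 7.6 w 21.9 tau [-1.95 -0.15  0.12]
blue (array([532.1, 251.8], dtype=float32), [np.float32(26.5), np.float32(148.3)], 10.3, 97)
blue0 (array([532.7, 248.4], dtype=float32), [np.float32(28.4), np.float32(148.3)], 10.5, 96)
```

>>> {"fn": "carry_out", "kwargs": {"grip": [0.8,0.8,0.8,0.8,0.8,0.8,0.8,0.8,0.8,0.8], "linear": [[0,-0.2,0],[0,-0.2,0],[0,-0.2,0],[0,-0.2,0],[0,-0.2,0],[0,-0.2,0],[0,-0.2,0],[0,0,0],[0,0,0],[0,0,0]], "spin": [0,0,0,0,0,0,0,0,0,0]}}

```text
t: 18.93
eef_pos: [0.552, 0.1525, 0.1604]
orientation: [0.996, 0.091, 0.0, 0.002]
wrist_force: [2.5, -22.8, 7.8]
width: 0.0219
grip_force: 15.0
```

```bash
python3 - <<'E'
from h import *
face()
E
```

```text
t 18.93 lat 0.2 face 62.2 Fy -22.9 Fx -1.7 Fz 7.8 w 21.9 tau [-4.17 -0.61 -0.04]
```

Hard contact at face ≈62 mm, so the sets are closed up. I'll relieve the pressure and let go.

>>> {"fn": "carry_out", "kwargs": {"grip": [0.8,0.8,0.8,0.8,0.8,0.8,0.8,0.8,0.8,0.8], "linear": [[0,0.4,0],[0,0.4,0],[0,0.4,0],[0,0.3,0],[0,0,0],[0,0,0],[0,0,0],[0,0,0],[0,0,0],[0,0,0]], "spin": [0,0,0,0,0,0,0,0,0,0]}}

```text
t: 19.77
eef_pos: [0.552, 0.1522, 0.1604]
orientation: [0.996, 0.09, -0.0, 0.001]
wrist_force: [-0.8, -9.3, 7.2]
width: 0.0216
grip_force: 15.0
```

```bash
python3 - <<'E'
from h import *
face()
E
```

```text
t 19.77 lat 0.2 face 61.9 Fy -9.0 Fx -2.5 Fz 7.2 w 21.6 tau [-1.88 -0.19  0.12]
```

>>> {"fn": "carry_out", "kwargs": {"grip": [0.8,0.8,0.8,0.2,0.2,0.2,0.2,0.2,0.2,0.2], "linear": [[0,0.3,0],[0,0.3,0],[0,0,0],[0,0,0],[0,0,0],[0,0,0],[0,0,0],[0,0,0],[0,0,0],[0,0,0]], "spin": [0,0,0,0,0,0,0,0,0,0]}}

```text
t: 20.6
eef_pos: [0.5519, 0.1524, 0.1601]
orientation: [0.996, 0.09, -0.0, -0.0]
wrist_force: [0.8, 0.3, 0.3]
width: 0.0661
grip_force: 0.0
```

```bash
python3 - <<'E'
from h import *
face()
b=r.grab_frame("side");np.save("pics/side9.npy",b);cv2.imwrite("pics/s9.png",cv2.resize(b[170:290,165:285,::-1],None,fx=5,fy=5,interpolation=cv2.INTER_CUBIC))
A=np.radians(10.4);O=np.array([559.9,108.5]);X=np.array([np.cos(A),np.sin(A)]);Y=np.array([-X[1],X[0]])
for k in(12,17.2,31.5): 
    for z in(125,160,180): print(k,z,((proj("side",np.r_[O+(61.8-17.5-k)*Y,z]/1000)-[165,170])*5).round(),end=" ")
E
```

```text
t 20.6 lat 0.0 face 62.2 Fy 0.1 Fx 0.8 Fz 0.3 w 66.1 tau [-0.01  0.03 -0.03]
12 125 [260. 323.] 12 160 [256. 291.] 12 180 [254. 272.] 17.2 125 [263. 317.] 17.2 160 [260. 285.] 17.2 180 [258. 266.] 31.5 125 [272. 300.] 31.5 160 [269. 268.] 31.5 180 [267. 249.]
```

View pics/s9.png

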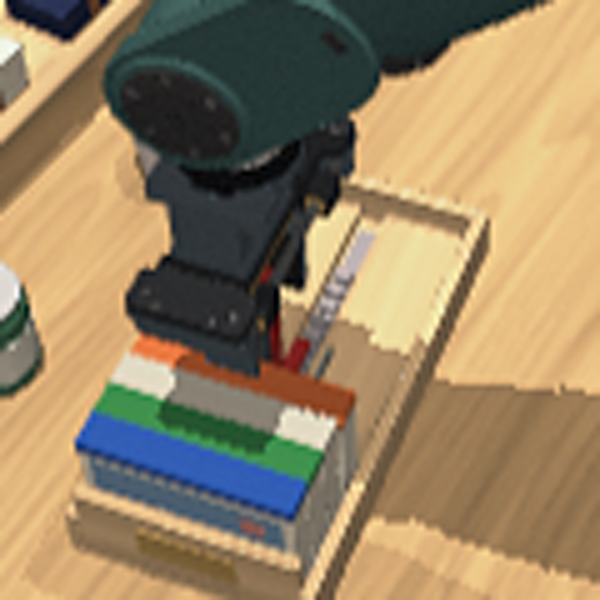

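The sets are closed up tight and the orange set is directly behind the white one. The gripper hides the lever head. I'll raise the open gripper and measure the lever by its red mask.

>>> {"fn": "carry_out", "kwargs": {"grip": [0,0,0,0,0,0,0,0,0,0], "linear": [[0,3,0],[0,3,0],[0,3,0],[0,0,-10],[0,0,-20],[0,0,-25],[0,0,-25],[0,0,-15],[0,0,-10],[0,0,0]], "spin": [0,0,0,0,0,0,0,0,0,0]}}

```text
t: 21.48
eef_pos: [0.5546, 0.1436, 0.2678]
orientation: [0.996, 0.09, 0.002, -0.0]
wrist_force: [0.5, -0.7, -0.3]
width: 0.0913
grip_force: 0.0
```

```bash
cat >> h.py <<'E'
def lever(im,fc):
    """rows of the lever's red upper part in the side view, against where its rear face would be let go / on a tooth"""
    h=cv2.cvtColor(im,cv2.COLOR_RGB2HSV);m=cv2.inRange(h,(0,140,40),(4,255,255))|cv2.inRange(h,(174,140,40),(180,255,255));m[:, :205]=0;m[:,245:]=0;m[:180]=0;m[262:]=0
    for y in range(180,262):
        c=np.nonzero(m[y])[0]
        if len(c): print(y,c.min(),c.max(),end="; ")
    print()
    A=np.radians(10.4);O=np.array([559.9,108.5]);X=np.array([np.cos(A),np.sin(A)]);Y=np.array([-X[1],X[0]])
    for k in(11.5,17.2,31.5): print("rear face",k,[proj("side",np.r_[O+xx*X+(fc-17.5-k)*Y,180]/1000).round(1).tolist() for xx in(-9,0,9)])
E
python3 - <<'E'
from h import *
face()
print("parked, face -35, let go:");lever(np.load("pics/side6.npy"),-35)
b=r.grab_frame("side");np.save("pics/side10.npy",b);print("now:");lever(b,62.2)
E
```

```text
t 21.48 lat 1.1 face 53.0 Fy -0.8 Fx 0.3 Fz -0.3 w 91.3 tau [ 0.08  0.   -0.03]
parked, face -35, let go:
199 227 231; 200 227 232; 201 227 232; 202 227 232; 203 227 232; 204 226 232; 205 226 232; 206 227 232; 207 230 232; 208 230 232; 209 230 232; 210 230 232; 211 230 232; 212 230 232; 213 230 232; 214 230 232; 215 230 232; 216 230 232; 217 230 232; 218 230 232; 219 230 236; 220 230 236; 221 233 235; 
rear face 11.5 [[230.1, 203.5], [227.6, 202.8], [225.1, 202.1]]
rear face 17.2 [[230.7, 202.3], [228.3, 201.6], [225.8, 200.9]]
rear face 31.5 [[232.4, 199.3], [229.9, 198.5], [227.4, 197.8]]
now:
222 214 214; 223 213 217; 224 214 219; 225 214 219; 226 213 219; 227 213 219; 228 218 219; 229 218 219; 230 218 220; 231 218 220; 232 218 220; 233 218 220; 234 219 220; 235 219 220; 236 219 220; 237 219 220; 238 219 226; 239 219 226; 240 219 225; 241 219 225; 242 220 225; 243 222 224; 
rear face 11.5 [[218.4, 225.3], [215.8, 224.6], [213.2, 223.8]]
rear face 17.2 [[219.1, 224.0], [216.5, 223.2], [213.9, 222.4]]
rear face 31.5 [[220.9, 220.7], [218.3, 219.9], [215.7, 219.1]]
```

The mask shows the lever's rear face about 17 mm behind the grip point, so the toe is on top of a tooth. I'll go back down and push the post rearward gently with the front finger, keeping the lever free, until the toe drops.

>>> {"fn": "carry_out", "kwargs": {"grip": [0,0,0,0,0,0,0,0,0,0], "linear": [[-1,6,0],[0,7,0],[0,0,15],[0,0,25],[0,0,25],[0,0,22],[0,0,14],[0,0,6],[0,0,0],[0,0,0]], "spin": [0,0,0,0,0,0,0,0,0,0]}}

```text
t: 22.37
eef_pos: [0.555, 0.1302, 0.1582]
orientation: [0.996, 0.09, -0.0, 0.0]
wrist_force: [0.8, 0.1, -0.2]
width: 0.0916
grip_force: 0.0
```

>>> {"fn": "carry_out", "kwargs": {"grip": [0,0,0,0,0,0,0,0,0,0], "linear": [[0,2,0],[0,2,0],[0,2,0],[0,1,0],[0,1,0],[0,1,0],[0,0.5,0],[0,0.5,0],[0,0,0],[0,0,0]], "spin": [0,0,0,0,0,0,0,0,0,0]}}

```text
t: 23.2
eef_pos: [0.5568, 0.1207, 0.1582]
orientation: [0.996, 0.09, -0.0, -0.0]
wrist_force: [-0.3, 0.3, 0.3]
width: 0.0915
grip_force: 0.0
```

```bash
python3 - <<'E'
from h import *
face()
E
```

```text
t 23.2 lat -0.9 face 30.1 Fy 0.3 Fx -0.3 Fz 0.3 w 91.5 tau [-0.01 -0.    0.01]
```

>>> {"fn": "carry_out", "kwargs": {"grip": [0,0,0,0,0,0,0,0,0,0], "linear": [[0,0.4,0],[0,0.4,0],[0,0.4,0],[0,0.4,0],[0,0.4,0],[0,0.4,0],[0,0.4,0],[0,0.4,0],[0,0.4,0],[0,0,0]], "spin": [0,0,0,0,0,0,0,0,0,0]}}

```text
t: 24.03
eef_pos: [0.5573, 0.1177, 0.1582]
orientation: [0.996, 0.09, -0.0, -0.001]
wrist_force: [-0.8, 6.9, -0.7]
width: 0.0912
grip_force: 3.8
```

```bash
python3 - <<'E'
from h import *
face();lever(r.grab_frame("side"),61)
E
```

```text
t 24.03 lat -0.9 face 27.0 Fy 6.9 Fx 0.4 Fz -0.7 w 91.2 tau [1.19 0.18 0.09]
235 220 220; 236 220 220; 237 220 220; 238 220 226; 239 220 226; 240 220 225; 241 219 225; 242 220 224; 243 223 224; 
rear face 11.5 [[218.5, 225.1], [215.9, 224.3], [213.3, 223.5]]
rear face 17.2 [[219.2, 223.7], [216.6, 222.9], [214.1, 222.2]]
rear face 31.5 [[221.0, 220.4], [218.4, 219.6], [215.9, 218.9]]
```

>>> {"fn": "carry_out", "kwargs": {"grip": [0,0,0,0,0,0,0,0,0,0], "linear": [[0,0.3,0],[0,0.3,0],[0,0.3,0],[0,0.3,0],[0,0.3,0],[0,0.3,0],[0,0.3,0],[0,0,0],[0,0,0],[0,0,0]], "spin": [0,0,0,0,0,0,0,0,0,0]}}

```text
t: 24.92
eef_pos: [0.5578, 0.1153, 0.1582]
orientation: [0.996, 0.09, -0.0, -0.0]
wrist_force: [-0.6, 3.9, -1.0]
width: 0.0914
grip_force: 2.5
```

```bash
python3 - <<'E'
from h import *
face()
E
```

```text
t 24.92 lat -0.8 face 24.6 Fy 3.9 Fx 0.2 Fz -1.0 w 91.4 tau [0.83 0.12 0.02]
```

>>> {"fn": "carry_out", "kwargs": {"grip": [0,0,0,0,0,0,0,0,0,0], "linear": [[0,0.3,0],[0,0.3,0],[0,0.3,0],[0,0.3,0],[0,0.3,0],[0,0.3,0],[0,0.3,0],[0,0,0],[0,0,0],[0,0,0]], "spin": [0,0,0,0,0,0,0,0,0,0]}}

```text
t: 25.75
eef_pos: [0.5582, 0.1131, 0.1582]
orientation: [0.996, 0.09, 0.0, -0.0]
wrist_force: [-0.6, 5.4, -0.9]
width: 0.0913
grip_force: 2.3
```

```bash
python3 - <<'E'
from h import *
face();lever(r.grab_frame("side"),57)
E
```

```text
t 25.75 lat -0.9 face 22.3 Fy 5.5 Fx 0.4 Fz -0.9 w 91.3 tau [0.81 0.07 0.03]
234 220 221; 235 220 221; 236 221 221; 237 221 226; 238 221 226; 239 220 226; 240 220 225; 241 220 225; 242 223 225; 
rear face 11.5 [[219.0, 224.1], [216.4, 223.3], [213.9, 222.6]]
rear face 17.2 [[219.7, 222.8], [217.1, 222.0], [214.6, 221.2]]
rear face 31.5 [[221.5, 219.5], [218.9, 218.7], [216.4, 217.9]]
```

>>> {"fn": "carry_out", "kwargs": {"grip": [0,0,0,0,0,0,0,0,0,0], "linear": [[0,0.3,0],[0,0.3,0],[0,0.3,0],[0,0.3,0],[0,0.3,0],[0,0.3,0],[0,0.3,0],[0,0,0],[0,0,0],[0,0,0]], "spin": [0,0,0,0,0,0,0,0,0,0]}}

```text
t: 26.63
eef_pos: [0.5586, 0.1109, 0.1582]
orientation: [0.996, 0.09, 0.0, 0.0]
wrist_force: [-0.6, 4.6, -1.1]
width: 0.0911
grip_force: 2.1
```

```bash
python3 - <<'E'
from h import *
face()
E
```

```text
t 26.63 lat -0.9 face 20.1 Fy 4.6 Fx 0.2 Fz -1.1 w 91.1 tau [0.63 0.09 0.01]
```

>>> {"fn": "carry_out", "kwargs": {"grip": [0,0,0,0,0,0,0,0,0,0], "linear": [[0,0.3,0],[0,0.3,0],[0,0.3,0],[0,0.3,0],[0,0.3,0],[0,0.3,0],[0,0.3,0],[0,0,0],[0,0,0],[0,0,0]], "spin": [0,0,0,0,0,0,0,0,0,0]}}

```text
t: 27.47
eef_pos: [0.5589, 0.1088, 0.1582]
orientation: [0.996, 0.09, -0.0, 0.0]
wrist_force: [0.5, -0.6, -0.5]
width: 0.0914
grip_force: 0.0
```

```bash
python3 - <<'E'
from h import *
face();lever(r.grab_frame("side"),52.5)
E
```

```text
t 27.47 lat -0.9 face 18.0 Fy -0.7 Fx 0.3 Fz -0.5 w 91.4 tau [-0.04 -0.   -0.05]
218 222 222; 230 222 223; 231 222 223; 232 222 223; 233 221 223; 234 221 222; 235 221 222; 236 221 226; 237 221 227; 238 221 227; 239 221 226; 240 221 226; 241 225 225; 
rear face 11.5 [[219.6, 223.1], [217.0, 222.3], [214.4, 221.5]]
rear face 17.2 [[220.3, 221.7], [217.7, 221.0], [215.1, 220.2]]
rear face 31.5 [[222.1, 218.5], [219.5, 217.7], [216.9, 216.9]]
```

The force vanished and the lever's tip reappeared at row 218, so the toe has probably dropped. Back off, rise and check.

>>> {"fn": "carry_out", "kwargs": {"grip": [0,0,0,0,0,0,0,0,0,0], "linear": [[0,-3,0],[0,-4,0],[0,-3,0],[0,0,-15],[0,0,-25],[0,0,-30],[0,0,-30],[0,0,-30],[0,0,-20],[0,0,0]], "spin": [0,0,0,0,0,0,0,0,0,0]}}

```text
t: 28.35
eef_pos: [0.5589, 0.1194, 0.313]
orientation: [0.996, 0.09, 0.003, -0.0]
wrist_force: [0.6, -1.1, 0.1]
width: 0.0912
grip_force: 0.0
```

```bash
python3 - <<'E'
from h import *
b=r.grab_frame("side");np.save("pics/side11.npy",b);lever(b,52.5);face()
cv2.imwrite("pics/s11.png",cv2.resize(b[150:300,140:300,::-1],None,fx=4,fy=4,interpolation=cv2.INTER_CUBIC))
E
```

```text
217 217 219; 218 217 222; 219 216 222; 220 216 222; 221 216 222; 222 217 222; 223 217 222; 224 217 222; 225 217 222; 226 219 223; 227 219 223; 228 219 223; 229 220 222; 230 220 223; 231 220 223; 232 220 223; 233 220 222; 234 220 223; 235 220 222; 236 220 226; 237 220 227; 238 220 227; 239 221 226; 240 221 226; 241 224 225; 
rear face 11.5 [[219.6, 223.1], [217.0, 222.3], [214.4, 221.5]]
rear face 17.2 [[220.3, 221.7], [217.7, 221.0], [215.1, 220.2]]
rear face 31.5 [[222.1, 218.5], [219.5, 217.7], [216.9, 216.9]]
t 28.4 lat 0.1 face 28.4 Fy -0.2 Fx -0.1 Fz -0.6 w 91.0 tau [-0.02 -0.   -0.02]
```

View pics/s11.png

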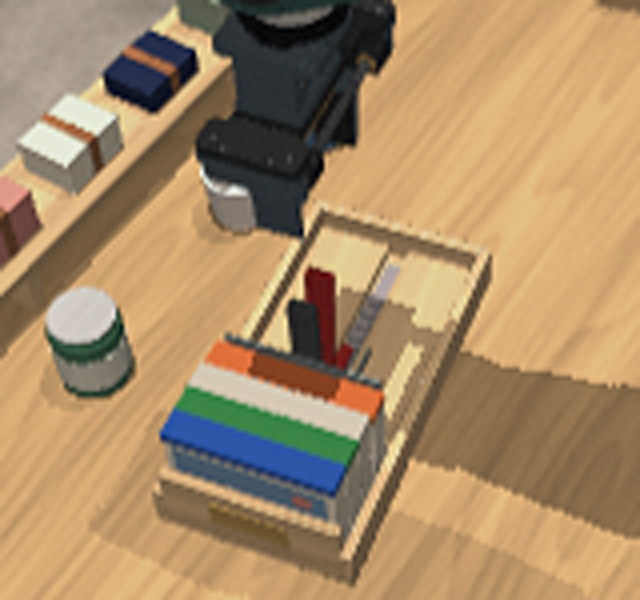

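The lever's rear face now sits at the fully let-go position, so the toe is down. The plate top stands just behind the orange set at (300,365), all four sets are upright, and the gripper is clear. Handing in.

```bash
python3 -c "
from station import r
print(r.job_done())"
```

```text
the job is handed in; nothing more can be done
None
```

I set the spare print set upright behind the other three, closed the sets up gently with the follower, and left it locked with the lever fully out and its toe down in the first notch back. That notch leaves a gap of about 10 mm behind the sets. The job was handed in at about 28 s; no verdict came back.

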